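# Press the snap-in lid home on a seed canister

### The arm

A 6-joint arm with a two-finger parallel gripper is mounted at the origin on the work surface. World frame = base frame: x ahead of the robot, y to its left, z up, the work surface at z = 0. Lengths are in m, angles in rad, forces in N, time in s.
With the tool pointing down it reaches from about 0.375 to 0.9 m from the base axis. Payload 3.1 kg.
Tool frame: the origin (TCP) lies between the finger pads; the fingertips stand 19 mm ahead of it and the grasp point (between the pads) is the TCP; z points along the fingers, y is the direction in which the jaws open and shut (so a half turn about z gives the same grasp; the last joint's range is limited). The gripper opens to 85 mm and grips with 20 to 120 N. Pads are 22 mm wide; open, the fingers measure 114 mm over their backs; the gripper's body (76 mm by 85 mm) begins 54 mm behind the grasp point. The pads swing forward as they close: fully open they stand 13 mm farther back than shut.
Start: joints at [1.163, 0.527, 1.433, -0, 1.181, -0.178], TCP at [0.142, 0.609, 0.25] pointing down, gripper open.
Joint ranges: [-3.08, 3.08], [-0.75, 2.2], [0.22, 2.44], [-1.43, 4.57], [0, 2.65], [-2.85, 2.85]. Speed limits (rad/s): [2.79, 2.79, 3.14, 3.14, 3.14, 3.14].

### API

Orientations are given as a unit quaternion [x, y, z, w].
In Python, from station import manip, optics, job gives the robot as it stands.
- The arm moves only by the shell command python3 -m inch 'ROWS' [OPENING] [FORCE]. ROWS is JSON, one flat list of numbers, 4 for each row, row after row: the shift along the world's x, y, z in cm, then the turn about the world's z in rad. A call has 1 to 20 rows; each row shifts and turns the commanded pose from where the row before left it; what a row does not reach is not made up. A row lasts 1/8 s, in which the tool goes at most 62.5 mm and 10.7 degrees, less where a joint would pass 70% of its speed; a pose out of reach is approached as far as the arm can. A call with a gripper value outside its range is refused whole. OPENING is the opening in per cent of the stroke, from 0 (shut) to 100 (fully open), set as the call begins (- or left out, the last holds). The fingers move at their own pace and stop on an object; FORCE is the grip in N (left out, the last holds). Time passes only in rows, so rows that do not move let the fingers close. It gives the time, the measured TCP pose, the force and the opening at its end, in the units of the state.
- manip.sense(): the state, without advancing time (a new reading comes with each control period).
- optics.snapshot(name): name is "scene" or "top" or "wrist"; returns (picture, depth): 400x640x3 uint8, red, green, blue; 400x640 float32, m along the optical axis (not along the pixel's ray), 0 where there is no reading.
- optics.camera_model(name): a dict with "mtx" (3x3 intrinsics, pixels), "camera_from_world" (4x4, takes a point from world to camera coordinates); the wrist camera has in their place "tool_from_camera" (4x4, takes a point from camera to tool coordinates, whose origin is the TCP and whose axes are the flange's). Camera axes: x right, y up, looking along -z (the intrinsics and any distortion apply to the point x, -y, -z); pixel columns grow to the right and rows downward; lengths in m; the calibration is good to about 2 mm. A picture is of the moment at which its call begins: read the wrist's pose just before it. camera_model takes no time and is no camera call.
- job.sign_off(): hands the job in, once; it reports no verdict.
The state is a dict: "t": time; "q": joint angles; "qd": joint speeds; "tau": joint torques, N m; "tcp_pos": TCP position; "tool_rot": TCP orientation; "force": force on the tool from outside, world axes, zero at the start; "ft_torque": the same for the moment, N m; "finger_gap": opening from 0.0 (shut) to 1.0 (fully open).
Only numpy, scipy, OpenCV 4.12 (cv2) and the standard library are available. Lean on these libraries where they do the work, as an engineer would, in place of code of your own. Each camera call takes 0.05 s, during which the arm holds its last target.

### The job

Take the standing pusher out of its dish and press the white lid straight down into the canister's neck until it snaps past the catches and stops fully home on its seat; keep it pressed down firmly there for about a second, but never so hard that the lid cracks. How deep the seat lies has to be felt. Then stand the pusher upright back in its dish and let go. Press the lid only with the pusher, not with the gripper, and leave the two jars and the carton where they are.

Things in the scene. Friction and masses are not known exactly. Their poses are not given: they have to be found in the camera images.
- canister: Steel canister with a grey neck band, 89 mm across, 120 mm tall, fixed on a grey bench plate 130 x 130 x 8 mm. Origin at the centre of the plate's underside, z up along the axis. Its bore is 75 mm across and about 50 mm deep. Light catches near the top carry the loose lid; a snap ring and a rigid seat lie hidden below the lid.
- neck_rim (a point): Centre of the canister's mouth, level with its rim, 120 mm above the bench.
- lid: White rigid plastic snap-in lid, a flat disc 72 mm across and 8 mm thick, bevelled underneath, lying loose in the canister's mouth, its top within 3 mm of the rim. Origin at the centre of its underside. Home, it rests on the seat with its top 24 to 37 mm below the rim: this depth differs from canister to canister, is not measured and cannot be seen beforehand.
- lid_top (a point): Centre of the lid's top face, z upward. Pressed at its centre the lid slips past the light catches at 1 to 4 N, runs on freely, snaps past the ring at 5 to 10 N about 12 mm above home, then runs on and stops hard on the seat. Firmly means 12 N or more on the lid at home (aim for about 20 N); it cracks above 30 N. Pressed well off its centre it may tip and jam.
- pusher: Hand pusher, 0.2 kg, standing upright: a black rubber foot 44 mm across and 14 mm thick, a steel stem 18 mm across up to 44 mm, and a round wooden handle 30 mm across from 44 to 116 mm above the foot's underside. Origin at the centre of the foot's underside, z up along the handle.
- pusher_center (a point): Point on the pusher's axis, half-way up, 58 mm above the underside of its foot.
- dish_floor (a point): Centre of the floor of the pusher's fixed round dark steel dish: floor 5 mm above the bench, rim 14 mm above the bench, 80 mm inside and 90 mm outside. The pusher stands on this floor at the start, a little off the centre.
- seed_jar: Bystander: closed jar with a white cap, 70 mm across, 115 mm tall, standing beyond the work. Origin at the centre of its underside.
- bean_jar: Bystander: closed jar with a white cap, 64 mm across, 85 mm tall, to the left of the work. Origin at the centre of its underside.
- carton: Bystander: cardboard carton 100 x 75 x 60 mm, to the right of the work. Origin at the centre of its underside.

How it is judged:
By the outcome, as a careful person would: the job done as asked, in the order asked, and still so for the second after the job is handed in, with the robot touching nothing.
It also fails if it takes over 56 s, if anything falls off the work surface, if the arm or the gripper's body presses on something with over 40 N, if the wrist force passes 120 N, or if a joint passes its speed limit or range.

## Working session

There is one attempt and no reset: what is moved stays moved. The work goes in short steps, Python scripts to look and compute and a shell command to move; the robot and the scene stay as the last step left them, time stands still between calls to the robot, and variables do not carry over. Pictures are saved under pics/ and viewed, and the job is handed in when it is done.

```bash
ls && mkdir -p pics
python3 - <<'E'
from station import manip, optics, job
import cv2, numpy as np
s=manip.sense(); print(s)
for n in ("scene","top"):
    p,d=optics.snapshot(n); cv2.imwrite(f"pics/{n}0.png",p[:,:,::-1]); np.save(f"pics/{n}0.npy",d)
    print(n,optics.camera_model(n))
print(optics.camera_model("wrist"))
E
```

```text
pics
{'t': 0.0, 'q': array([ 1.16349012e+00,  5.28439366e-01,  1.43391786e+00, -6.13641751e-07,
        1.18139517e+00, -1.78460886e-01]), 'qd': array([ 0.00182776,  0.00166206,  0.00234146, -0.00241158,  0.00223373,
       -0.00020602]), 'tau': array([-8.33031736e-04, -4.42351842e+01, -1.78026026e+01, -1.99175943e-04,
        8.52633908e-03, -8.72034125e-07]), 'tcp_pos': array([0.14145643, 0.60808177, 0.24934509]), 'tool_rot': array([ 1.14172961e-01,  9.93460301e-01, -1.03396634e-03, -3.11502228e-04]), 'force': array([ 0.77606627, -0.44599016,  0.09138351]), 'ft_torque': array([-0.02140436, -0.05557862,  0.05320144]), 'finger_gap': 1.0013656853769286}
scene {'mtx': array([[466.88352347,   0.        , 319.70954745],
       [  0.        , 466.88352347, 205.54725215],
       [  0.        ,   0.        ,   1.        ]]), 'camera_from_world': array([[-0.80218616,  0.59683141,  0.01701845,  0.49914633],
       [-0.42869421, -0.59556866,  0.67935207,  0.18665516],
       [ 0.41559431,  0.53767112,  0.73361511, -1.67305962],
       [ 0.        ,  0.        ,  0.        ,  1.        ]])}
top
[... 255 characters left out ...]
0.99477691, -0.02703774,  0.09842697, -0.61255849],
       [-0.09820245,  0.00951331,  0.99512099, -1.15076052],
       [ 0.        ,  0.        ,  0.        ,  1.        ]])}
{'mtx': array([[297.18025037,   0.        , 321.07955248],
       [  0.        , 297.18025037, 201.71916264],
       [  0.        ,   0.        ,   1.        ]]), 'tool_from_camera': array([[-8.08571390e-04,  9.52018056e-01,  3.06040794e-01,
         7.93798833e-02],
       [ 9.99999639e-01,  6.89909440e-04,  4.95897464e-04,
         1.15158681e-04],
       [ 2.60962907e-04,  3.06041084e-01, -9.52018270e-01,
        -1.24327953e-01],
       [ 0.00000000e+00,  0.00000000e+00,  0.00000000e+00,
         1.00000000e+00]])}
```

View pics/scene0.png

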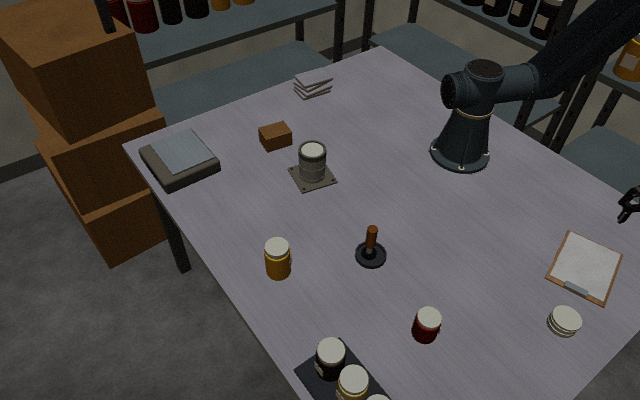

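View pics/top0.png

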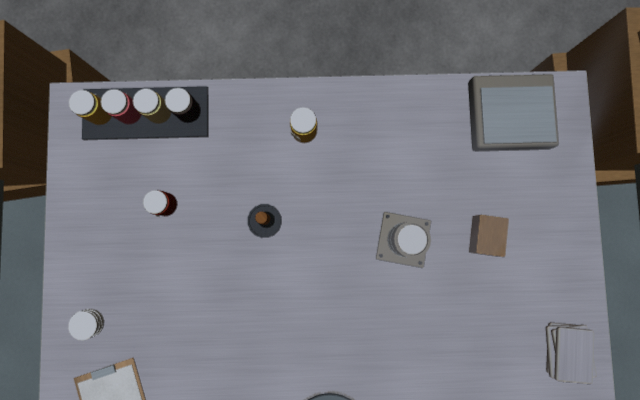

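The scene view shows the pusher in its dish near (371,245), the canister with lid near (313,160), jars at (278,258) and (427,325), and the carton at (275,136). In the top view, the dish is at (264,221), the handle top at (262,217) and the lid at (411,239). I'll enlarge these.

```bash
cat > h.py <<'E'
import numpy as np
def ray(cm,u,v):
    K=cm["mtx"];T=cm["camera_from_world"];R=T[:3,:3];t=T[:3,3]
    d=np.array([(u-K[0,2])/K[0,0],-(v-K[1,2])/K[1,1],-1.])
    return -R.T@t, R.T@d
def atz(cm,u,v,z):
    o,d=ray(cm,u,v); return o+d*(z-o[2])/d[2]
def atd(cm,u,v,dep):
    o,d=ray(cm,u,v); return o+d*dep
def proj(cm,p):
    K=cm["mtx"];T=cm["camera_from_world"];c=T[:3,:3]@np.asarray(p)+T[:3,3]
    return K[0,0]*c[0]/-c[2]+K[0,2], K[1,1]*-c[1]/-c[2]+K[1,2]
def tri(l):
    A=0;b=0
    for o,d in l:
        d=d/np.linalg.norm(d);P=np.eye(3)-np.outer(d,d);A=A+P;b=b+P@o
    x=np.linalg.solve(A,b)
    return x,[np.linalg.norm((np.eye(3)-np.outer(d/np.linalg.norm(d),d/np.linalg.norm(d)))@(x-o)) for o,d in l]
def wristcm(cm,s):
    from scipy.spatial.transform import Rotation as Ro
    W=np.eye(4);W[:3,:3]=Ro.from_quat(s["tool_rot"]).as_matrix();W[:3,3]=s["tcp_pos"]
    return dict(mtx=cm["mtx"],camera_from_world=np.linalg.inv(W@cm["tool_from_camera"]))
E
python3 - <<'E'
import cv2,numpy as np
s=cv2.imread('pics/scene0.png');t=cv2.imread('pics/top0.png')
def crop(i,x,y,w,h,k): return cv2.resize(i[y:y+h,x:x+w],None,fx=k,fy=k,interpolation=cv2.INTER_CUBIC)
a=np.hstack([crop(s,340,215,65,60,6),crop(s,280,132,65,60,6)])
b=np.hstack([crop(t,232,190,65,60,6),crop(t,375,208,65,60,6)])
cv2.imwrite('pics/crops.png',cv2.convertScaleAbs(cv2.resize(np.vstack([a,b]),(780,720))[:720],alpha=1.6))
o=cv2.convertScaleAbs(np.vstack([a,b]),alpha=1.6); cv2.imwrite('pics/crops_s.png',o[:360]);cv2.imwrite('pics/crops_t.png',o[360:])
E
```

```text
(no output)
```

View pics/crops_s.png

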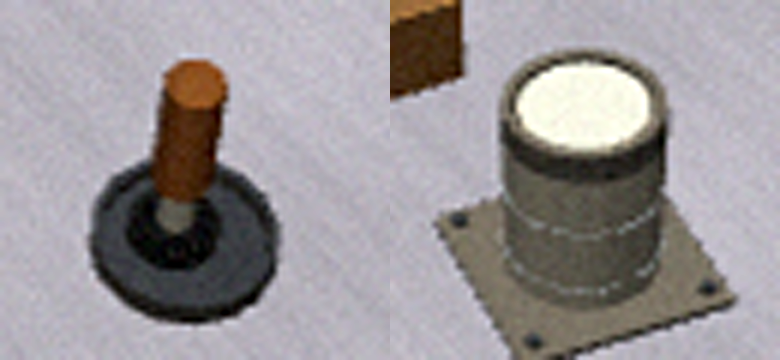

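View pics/crops_t.png

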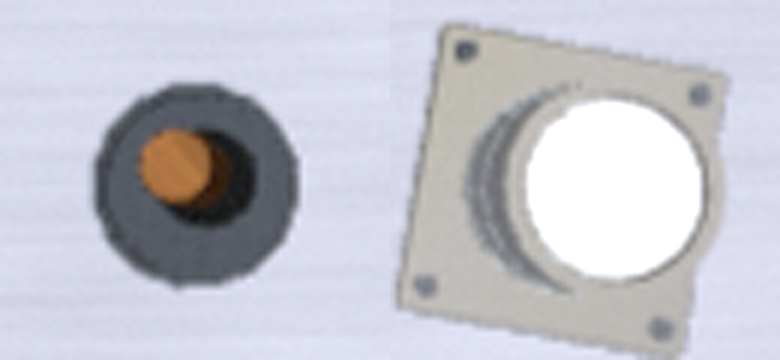

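Run:
```python
from station import optics
from h import *
s=optics.camera_model("scene");t=optics.camera_model("top")
ds=np.load('pics/scene0.npy');dt=np.load('pics/top0.npy')
for n,a,b in (("handle top",(372.25,228.75),(260.9,217.25)),("lid",(311.75,149.25),(412.1,239.1))):
    print(n,tri([ray(s,*a),ray(t,*b)]), atd(s,*a,ds[round(a[1]),round(a[0])]),atd(t,*b,dt[round(b[1]),round(b[0])]))
print("dish@14mm",atz(t,264.3,220.4,.014))
for n,p in(("seed",(303,118)),("bean",(155,203)),("carton",(490,236))): print(n,atd(t,*p,dt[p[1],p[0]]))
# dish rim ring from depth in top
v,u=np.mgrid[195:250,235:295]
P=np.array([atd(t,x,y,dt[y,x]) for x,y in zip(u.ravel(),v.ravel())])
m=(P[:,2]>.016-.006)&(P[:,2]<.03); print(np.median(P[:,2]),P[m].min(0),P[m].max(0),(P[m].min(0)+P[m].max(0))/2)
m=P[:,2]>.1; print('hand',m.sum(),P[m].mean(0))
```

```text
handle top (array([0.55972487, 0.15357146, 0.12007861]), [np.float64(0.0009456841581216718), np.float64(0.0009456841581216316)]) [0.56078614 0.15326222 0.12064246] [0.55898491 0.15408571 0.12126208]
lid (array([ 0.49692102, -0.21240111,  0.11752611]), [np.float64(0.0012572042564535832), np.float64(0.0012572042564536444)]) [ 0.49623212 -0.21543448  0.11540509] [ 0.49601529 -0.21070915  0.12140387]
dish@14mm [0.55647872 0.15898566 0.014     ]
seed [0.80383802 0.04627515 0.11705866]
bean [0.60419046 0.4239881  0.08485763]
carton [ 0.49831046 -0.42456258  0.05764004]
0.0012131499896614883 [0.51216632 0.11425471 0.0100337 ] [0.60070593 0.2028993  0.02394066] [0.55643613 0.15857701 0.01698718]
hand 139 [0.5516401  0.13765195 0.23685848]
```

Pusher top came out at (0.560, 0.1535, 0.120), where 0.121 was expected. The lid top is at (0.497, -0.212, 0.1175) and the dish centre at (0.5565, 0.159). All three are consistent with the given sizes, so I'm moving above the pusher.

```bash
python3 -m inch '[3.5,-3.8,0,0, 3.5,-3.8,0,0, 3.5,-3.8,0,0, 3.5,-3.8,0,0, 3.5,-3.8,0,0, 3.5,-3.8,0,0, 3.5,-3.8,0,0, 3.5,-3.8,0,0, 3.5,-3.8,0,0, 3.5,-3.8,0,0, 3.5,-3.8,0,0, 3.3,-3.7,0,0, 0,0,0,0, 0,0,0,0]' 100
python3 - <<'E'
from station import manip, optics
import cv2, numpy as np, json
s=manip.sense(); p,d=optics.snapshot("wrist"); print(s["t"],s["tcp_pos"],s["tool_rot"],s["force"],s["q"])
cv2.imwrite("pics/w1.png",p[:,:,::-1]); np.save("pics/w1.npy",d)
json.dump({k:list(s[k]) for k in("tcp_pos","tool_rot")},open("pics/w1.json","w"))
E
```

```text
t: 1.85
tcp_pos: [0.5589, 0.1537, 0.2497]
tool_rot: [0.114, 0.993, 0.0, -0.001]
force: [-0.3, 0.7, -1.9]
finger_gap: 0.996
1.85 [0.55886803 0.15370598 0.24968791] [ 1.14479396e-01  9.93425016e-01  2.91273993e-06 -1.09796359e-03] [-0.26641189  0.74216575 -1.86843337] [ 7.54942947e-02  4.67700062e-01  1.54831887e+00  4.65914662e-04
  1.12772898e+00 -1.26604022e+00]
```

View pics/w1.png

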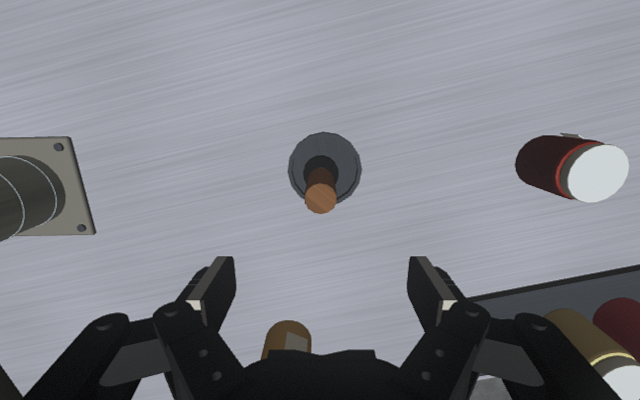

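The wrist view shows the handle top at about (321,198), midway between the open pads, and the dish at (325,168). I'll use it as a third ray.

Run:
```python
from station import optics
from h import *
import json,cv2
w=wristcm(optics.camera_model("wrist"),json.load(open("pics/w1.json")))
s=optics.camera_model("scene");t=optics.camera_model("top")
d=np.load("pics/w1.npy")
print(atz(w,321,198.5,.121),tri([ray(s,372.25,228.75),ray(t,260.9,217.25),ray(w,321,198.5)]))
print("dish",atz(w,325,168,.014), atd(w,321,199,d[199,321]))
i=cv2.imread('pics/w1.png');cv2.imwrite('pics/w1c.png',cv2.resize(i[120:230,270:380],None,fx=5,fy=5,interpolation=cv2.INTER_CUBIC))
```

```text
[0.55753782 0.15389927 0.121     ] (array([0.55905224, 0.15349679, 0.1189744 ]), [np.float64(0.0013600546606130205), np.float64(0.000878494769551781), np.float64(0.0009035859870476475)])
dish [0.55250181 0.16004063 0.014     ] [0.55802054 0.15378599 0.12090465]
```

View pics/w1c.png

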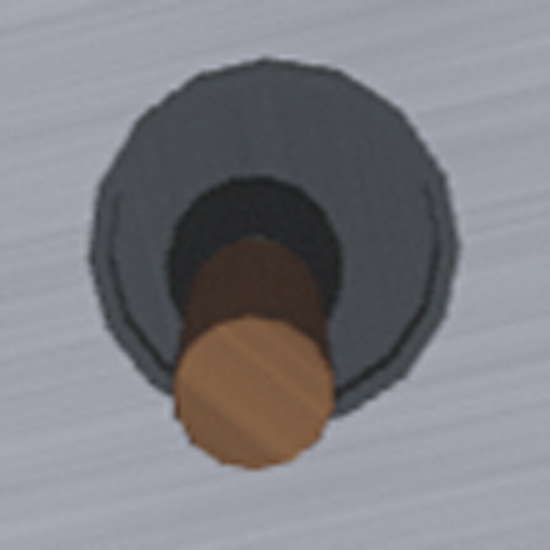

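```bash
python3 -m inch '[0,0,-4,0, 0,0,-4,0, 0,0,-4,0, 0,0,-2.5,0, 0,0,-1.4,0, 0,0,0,0, 0,0,0,0]' 100 && python3 -m inch '[0,0,0,0, 0,0,0,0, 0,0,0,0, 0,0,0,0, 0,0,0,0, 0,0,0,0, 0,0,0,0]' 0 100
python3 - <<'E'
from station import manip, optics
import cv2, numpy as np
s=manip.sense(); p,d=optics.snapshot("wrist"); print(s["t"],s["tcp_pos"],s["force"],s["ft_torque"])
cv2.imwrite("pics/w2.png",p[:,:,::-1])
E
```

```text
t: 2.78
tcp_pos: [0.5603, 0.1541, 0.0924]
tool_rot: [0.114, 0.993, 0.0, 0.001]
force: [0.2, 0.2, -0.0]
finger_gap: 1.001
t: 3.65
tcp_pos: [0.56, 0.1535, 0.092]
tool_rot: [0.114, 0.993, -0.0, 0.0]
force: [-0.6, -0.8, 5.6]
finger_gap: 0.327
3.65 [0.5599707  0.15345228 0.09195719] [-0.5960215  -0.80843587  5.55363827] [-0.26617859  0.25989032 -0.02590463]
```

View pics/w2.png

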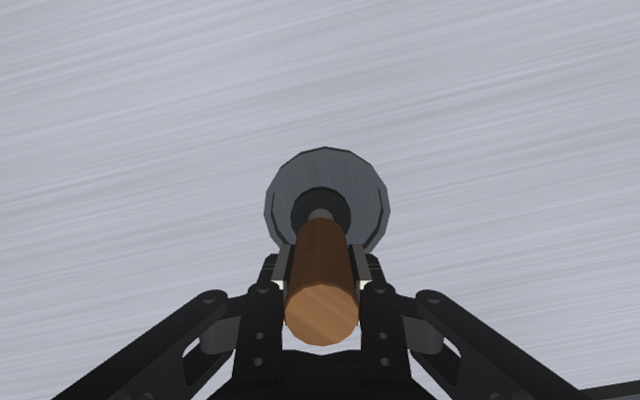

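Gripped at 28 mm opening. Lifting, then going part-way to view the canister with the wrist camera.

```bash
python3 -m inch '[0,0,1,0, 0,0,3,0, 0,0,4,0, 0,0,4,0, 0,0,4,0, -0.5,-3,0,0, -0.8,-5,0,0, -0.8,-5,0,0, -0.8,-5,0,0, -0.8,-5,0,0, -0.3,-2,0,0, 0,0,0,0, 0,0,0,0, 0,0,0,0]'
python3 - <<'E'
from station import manip, optics
import cv2, numpy as np,json
s=manip.sense(); p,d=optics.snapshot("wrist"); print(s["t"],s["tcp_pos"],s["force"],s["ft_torque"])
cv2.imwrite("pics/w3.png",p[:,:,::-1]); np.save("pics/w3.npy",d)
json.dump({k:list(s[k]) for k in("tcp_pos","tool_rot")},open("pics/w3.json","w"))
E
```

```text
t: 5.45
tcp_pos: [0.5196, -0.0951, 0.2512]
tool_rot: [0.113, 0.994, 0.0, -0.0]
force: [-0.5, 0.0, -2.8]
finger_gap: 0.327
5.45 [ 0.51962643 -0.09508518  0.25123643] [-0.54225124  0.01824038 -2.77220282] [-0.01998786 -0.0256432  -0.01597931]
```

View pics/w3.png

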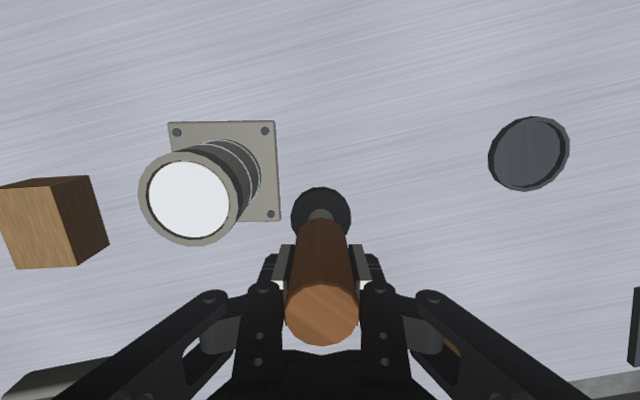

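The wrist view shows the lid centred near (189,199), the empty dish near (529,154), and the held pusher's foot near (321,214), upright in the hand. Enlarging these.

Run:
```python
import cv2,numpy as np
i=cv2.imread('pics/w3.png')
f=lambda x,y,w,h,k:cv2.resize(i[y:y+h,x:x+w],None,fx=k,fy=k,interpolation=cv2.INTER_CUBIC)
cv2.imwrite('pics/w3c.png',np.hstack([f(130,145,115,105,3.4 and 3),f(480,105,100,105,3)]))
g=cv2.cvtColor(i,cv2.COLOR_BGR2GRAY)
for n,(x,y,w,h),thr in(("lid",(130,140,130,110),200),):
    _,b=cv2.threshold(g[y:y+h,x:x+w],thr,255,cv2.THRESH_BINARY)
    c=max(cv2.findContours(b,cv2.RETR_EXTERNAL,cv2.CHAIN_APPROX_NONE)[0],key=cv2.contourArea)
    e=cv2.fitEllipse(c);print(n,e[0][0]+x,e[0][1]+y,e)
x,y,w,h=480,105,100,100
_,b=cv2.threshold(g[y:y+h,x:x+w],100,255,cv2.THRESH_BINARY_INV)
c=max(cv2.findContours(b,cv2.RETR_EXTERNAL,cv2.CHAIN_APPROX_NONE)[0],key=cv2.contourArea)
e=cv2.fitEllipse(c);print('dish',e[0][0]+x,e[0][1]+y,e)
# also lid in top/scene
for n,(x,y,w,h),thr in(("top",(385,215,50,50),170),("scene",(290,135,45,30),150)):
    q=cv2.cvtColor(cv2.imread(f'pics/{n}0.png'),cv2.COLOR_BGR2GRAY)[y:y+h,x:x+w]; print(q.max())
    _,b=cv2.threshold(q,int(q.max())-35,255,cv2.THRESH_BINARY)
    c=max(cv2.findContours(b,cv2.RETR_EXTERNAL,cv2.CHAIN_APPROX_NONE)[0],key=cv2.contourArea)
    e=cv2.fitEllipse(c);print(n,e[0][0]+x,e[0][1]+y,e)
```

```text
lid 188.54055404663086 198.99499130249023 ((58.54055404663086, 58.994991302490234), (70.28728485107422, 81.32405090332031), 125.0159912109375)
dish 528.2444152832031 153.1750144958496 ((48.244415283203125, 48.17501449584961), (70.16781616210938, 84.1465072631836), 58.926551818847656)
175
top 411.80748176574707 238.99193954467773 ((26.80748176574707, 23.991939544677734), (27.876516342163086, 28.887908935546875), 146.29763793945312)
165
scene 311.83946800231934 149.25102615356445 ((21.839468002319336, 14.251026153564453), (13.130455017089844, 21.141586303710938), 89.01445770263672)
```

View pics/w3c.png

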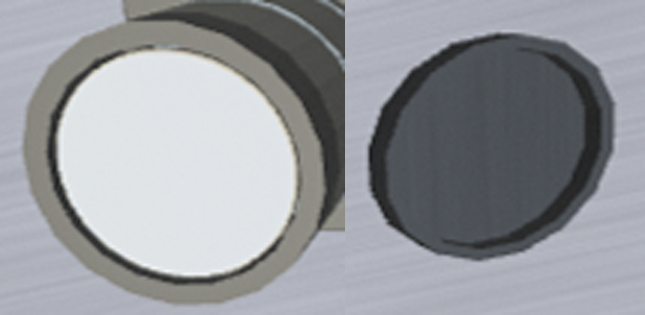

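```bash
python3 - <<'E'
from station import optics
from h import *
import json
w=wristcm(optics.camera_model("wrist"),json.load(open("pics/w3.json")))
s=optics.camera_model("scene");t=optics.camera_model("top")
d=np.load("pics/w3.npy")
W=ray(w,188.54,199.0);S=ray(s,311.84,149.25);T=ray(t,411.95,239.0)
print("lid3",tri([W,S,T]));print("WT",tri([W,T]),"WS",tri([W,S]))
print("at .1185: ",atz(w,188.54,199,.1185)[:2],atz(s,311.84,149.25,.1185)[:2],atz(t,411.95,239,.1185)[:2], "depth",atd(w,188.54,199,d[199,188]))
print("dish w",atz(w,528.24,153.2,.007), "t",atz(t,264.3,220.4,.012))
# rim outer contour: crop x 24..326?, y 20..303
print("rim w",atz(w,130+175/3,145+161/3,.120))
# foot: predicted centre at TCP below 87mm
import json as j
p=np.array(j.load(open("pics/w3.json"))["tcp_pos"]);print("foot proj",proj(w,p-[0,0,.087-.014]),proj(w,p-[0,0,.087]))
for u,v in((300,215),(342,215),(321,190)): print(atd(w,u,v,d[v,u])-p)
E
python3 - <<'E'
import cv2
i=cv2.imread('pics/w3.png');cv2.imwrite('pics/w3f.png',cv2.convertScaleAbs(cv2.resize(i[175:350,260:380],None,fx=3.4,fy=3.4,interpolation=cv2.INTER_CUBIC),alpha=1.7))
E
```

```text
lid3 (array([ 0.49547948, -0.21330102,  0.11564754]), [np.float64(0.0018620427858202365), np.float64(0.0017052474866138278), np.float64(0.001884673490020498)])
WT (array([ 0.4948673 , -0.21231682,  0.11632323]), [np.float64(0.0016541528908938328), np.float64(0.0016541528908938525)]) WS (array([ 0.49456689, -0.21588554,  0.11340274]), [np.float64(0.001025751242794574), np.float64(0.0010257512427945142)])
at .1185:  [ 0.4930778  -0.21213797] [ 0.49815103 -0.21232589] [ 0.49626448 -0.21095906] depth [ 0.49287968 -0.21161064  0.11950434]
dish w [0.55415623 0.16022054 0.007     ] t [0.55657873 0.15922855 0.012     ]
rim w [ 0.4924434  -0.21141885  0.12      ]
foot proj (np.float64(321.0335278972535), np.float64(223.02765550521633)) (np.float64(321.0336867707539), np.float64(216.12946222951277))
[-0.00972554 -0.01292962 -0.07180575]
[-0.00333218  0.01585434 -0.07104696]
[-0.02358698  0.0054519  -0.07388315]
```

View pics/w3f.png

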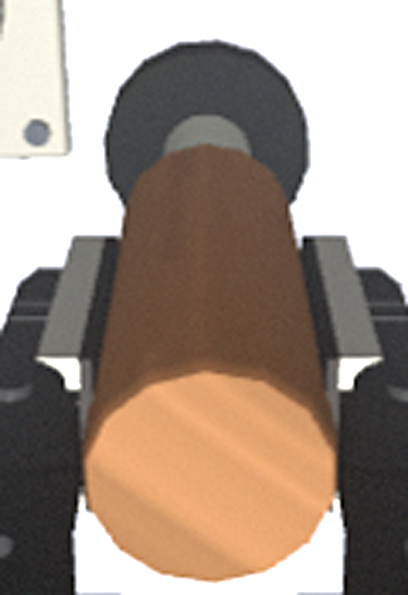

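Run:
```python
from station import optics
from h import *
import json
w=wristcm(optics.camera_model("wrist"),json.load(open("pics/w3.json")))
p=np.array(json.load(open("pics/w3.json"))["tcp_pos"])
for z in(.087,.073):
    a=np.linspace(0,6.28,200);q=np.array([proj(w,p+[.022*np.cos(b),.022*np.sin(b),-z]) for b in a]);print(z,q.min(0),q.max(0))
a=np.linspace(0,6.28,200);q=np.array([proj(w,p+[.015*np.cos(b),.015*np.sin(b),.029]) for b in a]);print('top',q.min(0),q.max(0), 'obs',260+85/3.4,175+370/3.4,260+335/3.4,175+580/3.4)
```

```text
0.087 [292.02671757 188.11847388] [350.03666627 242.51969326]
0.073 [290.20201991 193.42487909] [351.86113461 250.81317789]
top [282.25216008 288.08654083] [359.80869738 352.42689975] obs 285.0 283.8235294117647 358.52941176470586 345.5882352941177
```

Lid centre is about (0.4945, -0.212); the views agree within about 2–3 mm. The held pusher is upright, with its foot within about 1 mm of the TCP axis. Moving over the lid.

```bash
python3 -m inch '[-0.5,-2.3,0,0, -0.6,-3,0,0, -0.6,-3,0,0, -0.5,-2.3,0,0, -0.3,-1.1,0,0, 0,0,0,0, 0,0,0,0, 0,0,-1.5,0, 0,0,-1,0, 0,0,-0.5,0, 0,0,0,0, 0,0,0,0]'
python3 - <<'E'
from station import manip, optics
import cv2, numpy as np,json
s=manip.sense(); print(s["t"],s["tcp_pos"],s["force"],s["ft_torque"])
json.dump({k:list(s[k]) for k in("tcp_pos","tool_rot")},open("pics/w4.json","w"))
for n in("wrist","scene","top"):
    p,d=optics.snapshot(n)
    cv2.imwrite(f"pics/{n}4.png",p[:,:,::-1])
s=cv2.imread('pics/scene4.png')[85:185,260:370];t=cv2.imread('pics/top4.png')[190:290,360:470]
cv2.imwrite('pics/c4.png',cv2.convertScaleAbs(cv2.resize(np.hstack([s,t]),None,fx=3.6,fy=3.6,interpolation=cv2.INTER_CUBIC),alpha=1.5))
E
```

```text
t: 7.0
tcp_pos: [0.4949, -0.2135, 0.2215]
tool_rot: [0.114, 0.993, -0.0, 0.0]
force: [-0.7, -0.3, -2.0]
finger_gap: 0.33
7.0 [ 0.49492419 -0.2134574   0.22145997] [-0.68909183 -0.33625155 -2.04946814] [0.00746689 0.01309577 0.01549357]
```

View pics/wrist4.png

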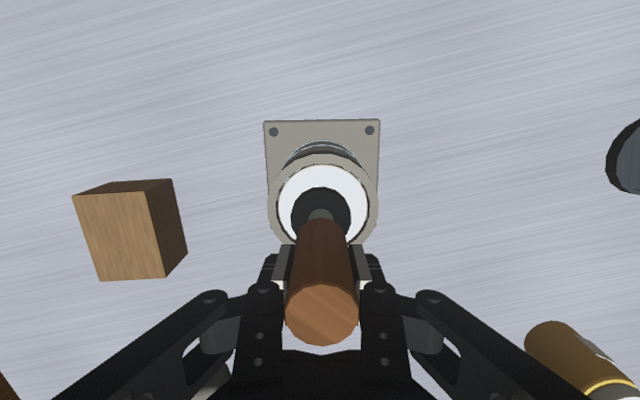

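View pics/c4.png

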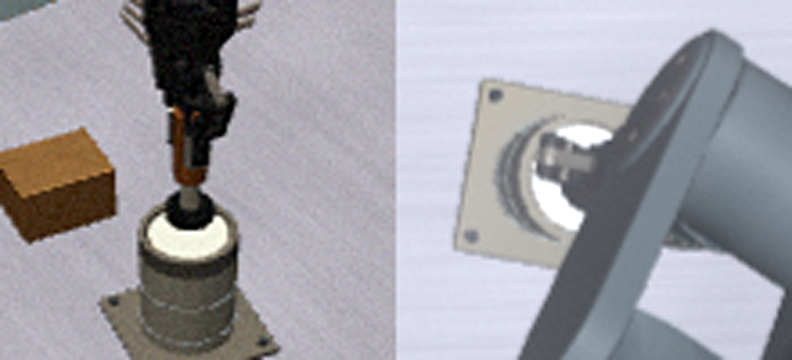

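Run:
```python
from station import optics
from h import *
import json,cv2
w=wristcm(optics.camera_model("wrist"),json.load(open("pics/w4.json")))
p=np.array(json.load(open("pics/w4.json"))["tcp_pos"])
for cx in(.491,.493,.495,.497):
    a=np.linspace(0,6.28,200);q=np.array([proj(w,[cx+.036*np.cos(b),p[1]+.036*np.sin(b),.1185]) for b in a]);print(cx,q.min(0),q.max(0))
i=cv2.imread('pics/wrist4.png');cv2.imwrite('pics/w4c.png',cv2.convertScaleAbs(cv2.resize(i[140:260,250:400],None,fx=5,fy=5,interpolation=cv2.INTER_CUBIC),alpha=1.3))
```

```text
0.491 [275.290901   160.17237078] [364.72449306 245.12797216]
0.493 [275.96919927 162.68580032] [365.18056006 247.21868124]
0.495 [276.6441295  165.18616903] [365.63436071 249.29947852]
0.497 [277.31571672 167.67357844] [366.08591187 251.3704343 ]
```

View pics/w4c.png

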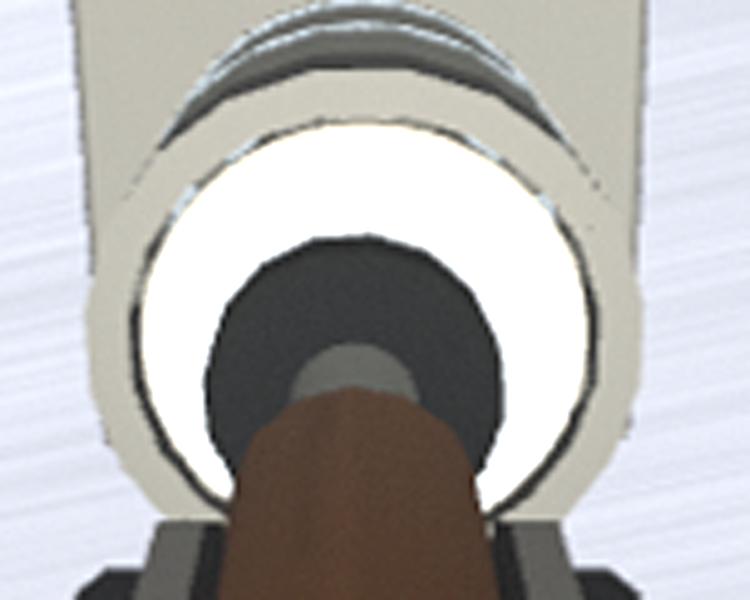

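The lid is within 0.5 mm in x and about +1.3 mm in y, so I'll correct y by 0.13 cm. Then descend with feel.

```bash
python3 -m inch '[0,0.13,-0.2,0, 0,0,-0.2,0, 0,0,-0.2,0, 0,0,-0.2,0, 0,0,-0.1,0, 0,0,0,0]' && python3 -m inch '[0,0,-0.1,0, 0,0,-0.1,0, 0,0,0,0]'&& python3 -m inch '[0,0,-0.1,0,0,0,-0.05,0]'&& python3 -m inch '[0,0,-0.1,0,0,0,-0.05,0]'
```

```text
t: 7.9
tcp_pos: [0.4947, -0.212, 0.2122]
tool_rot: [0.114, 0.993, 0.0, -0.0]
force: [0.3, 1.2, -2.1]
finger_gap: 0.331
t: 8.28
tcp_pos: [0.4947, -0.212, 0.2102]
tool_rot: [0.114, 0.993, 0.0, -0.0]
force: [1.3, -0.2, -1.8]
finger_gap: 0.327
t: 8.52
tcp_pos: [0.4947, -0.212, 0.2087]
tool_rot: [0.114, 0.993, 0.0, -0.0]
force: [-1.1, -0.0, -1.6]
finger_gap: 0.327
t: 8.78
tcp_pos: [0.4947, -0.212, 0.2072]
tool_rot: [0.114, 0.993, 0.0, -0.0]
force: [0.6, 0.1, -1.9]
finger_gap: 0.33
```

```bash
python3 -m inch '[0,0,-0.05,0,0,0,-0.05,0]'&& python3 -m inch '[0,0,-0.05,0,0,0,-0.05,0]'&& python3 -m inch '[0,0,-0.05,0,0,0,-0.05,0]'&& python3 -m inch '[0,0,-0.05,0,0,0,-0.05,0]'
```

```text
t: 9.02
tcp_pos: [0.4947, -0.212, 0.2063]
tool_rot: [0.114, 0.993, -0.0, 0.0]
force: [0.0, 0.0, -1.6]
finger_gap: 0.328
t: 9.28
tcp_pos: [0.4947, -0.212, 0.2054]
tool_rot: [0.114, 0.993, -0.0, 0.0]
force: [0.3, -0.2, -0.3]
finger_gap: 0.332
t: 9.52
tcp_pos: [0.495, -0.2122, 0.2048]
tool_rot: [0.114, 0.993, -0.0, 0.0]
force: [0.7, -0.1, 1.8]
finger_gap: 0.328
t: 9.78
tcp_pos: [0.495, -0.2122, 0.2035]
tool_rot: [0.114, 0.993, -0.0, 0.0]
force: [-0.5, -0.7, 1.4]
finger_gap: 0.332
```

```bash
python3 -m inch '[0,0,-0.07,0,0,0,-0.07,0]'&& python3 -m inch '[0,0,-0.08,0,0,0,-0.08,0]'&& python3 -m inch '[0,0,-0.08,0,0,0,-0.08,0]'&& python3 -m inch '[0,0,-0.08,0,0,0,-0.08,0]'&& python3 -m inch '[0,0,-0.08,0,0,0,-0.08,0]'
```

```text
t: 10.02
tcp_pos: [0.4947, -0.212, 0.2017]
tool_rot: [0.114, 0.993, 0.0, 0.0]
force: [0.9, 0.5, -0.8]
finger_gap: 0.332
t: 10.28
tcp_pos: [0.4946, -0.2119, 0.2]
tool_rot: [0.114, 0.993, 0.0, -0.0]
force: [0.0, -1.0, -1.7]
finger_gap: 0.33
t: 10.52
tcp_pos: [0.4946, -0.2119, 0.1986]
tool_rot: [0.114, 0.993, 0.0, -0.0]
force: [-0.0, 0.5, -2.0]
finger_gap: 0.331
t: 10.78
tcp_pos: [0.4946, -0.2119, 0.1969]
tool_rot: [0.114, 0.993, 0.0, -0.0]
force: [-0.1, 0.5, -1.6]
finger_gap: 0.327
t: 11.02
tcp_pos: [0.4946, -0.2119, 0.1953]
tool_rot: [0.114, 0.993, 0.0, -0.0]
force: [-0.4, 0.1, -2.0]
finger_gap: 0.33
```

```bash
for i in 1; do python3 -m inch '[0,0,-0.06,0,0,0,-0.06,0]'&& python3 -m inch '[0,0,-0.06,0,0,0,-0.06,0]'&& python3 -m inch '[0,0,-0.06,0,0,0,-0.06,0]'&& python3 -m inch '[0,0,-0.06,0,0,0,-0.06,0]'; done | grep -v -e rot -e gap
```

```text
t: 11.28
tcp_pos: [0.4947, -0.212, 0.1945]
force: [-0.6, 0.7, 1.7]
t: 11.52
tcp_pos: [0.4949, -0.2121, 0.1941]
force: [-1.6, 0.8, 9.1]
t: 11.78
tcp_pos: [0.4952, -0.2123, 0.1934]
force: [-1.7, 1.3, 8.5]
t: 12.02
tcp_pos: [0.4954, -0.2124, 0.192]
force: [-1.0, 0.0, 6.6]
```

```bash
for i in 1; do python3 -m inch '[0,0,-0.06,0,0,0,-0.06,0]'&& python3 -m inch '[0,0,-0.06,0,0,0,-0.06,0]'&& python3 -m inch '[0,0,-0.06,0,0,0,-0.06,0]'&& python3 -m inch '[0,0,-0.06,0,0,0,-0.06,0]'; done | grep -v -e rot -e gap
```

```text
t: 12.28
tcp_pos: [0.4953, -0.2123, 0.1903]
force: [0.2, 0.1, 3.4]
t: 12.52
tcp_pos: [0.4949, -0.2121, 0.1883]
force: [0.1, -0.5, 2.6]
t: 12.78
tcp_pos: [0.4946, -0.212, 0.1867]
force: [1.2, 0.3, -0.6]
t: 13.02
tcp_pos: [0.4943, -0.2118, 0.1854]
force: [1.0, -0.5, -0.9]
```

The ring snapped near TCP z = 0.194. The seat should be about 12 mm lower, so I'll use finer steps.

```bash
for i in 1; do python3 -m inch '[0,0,-0.05,0,0,0,-0.05,0]'&& python3 -m inch '[0,0,-0.04,0,0,0,-0.04,0]'&& python3 -m inch '[0,0,-0.04,0,0,0,-0.04,0]'; done | grep -v -e rot -e gap
```

```text
t: 13.28
tcp_pos: [0.4945, -0.2119, 0.1847]
force: [-0.2, 0.5, -2.5]
t: 13.52
tcp_pos: [0.4947, -0.212, 0.1841]
force: [-0.7, -0.8, -1.6]
t: 13.78
tcp_pos: [0.4947, -0.212, 0.1833]
force: [0.4, 1.6, -2.0]
```

```bash
for i in 1; do python3 -m inch '[0,0,-0.04,0,0,0,-0.04,0]'&& python3 -m inch '[0,0,-0.04,0,0,0,-0.04,0]'; done | grep -v -e rot -e gap
```

```text
t: 14.02
tcp_pos: [0.4947, -0.212, 0.1825]
force: [-0.8, 0.1, -2.1]
t: 14.28
tcp_pos: [0.4949, -0.212, 0.1823]
force: [-1.8, 0.4, 5.5]
```

Seat contact at 0.1823, which is 11–12 mm below the ring as expected. Building the force slowly.

```bash
for i in 1; do python3 -m inch '[0,0,-0.03,0,0,0,0,0]'&& python3 -m inch '[0,0,-0.03,0,0,0,0,0]'; done | grep -v -e rot -e gap; python3 -c "
from station import manip;s=manip.sense();print(s['force'],s['ft_torque'],s['tcp_pos'])"
```

```text
t: 14.52
tcp_pos: [0.4948, -0.2121, 0.1823]
force: [-0.7, 2.1, 5.7]
t: 14.78
tcp_pos: [0.4949, -0.2121, 0.1822]
force: [-1.4, 0.7, 7.5]
[-1.36931546  0.749565    7.53563413] [0.32422873 0.28618124 0.01222134] [ 0.49488769 -0.21205335  0.18223648]
```

```bash
for i in 1; do python3 -m inch '[0,0,-0.04,0,0,0,0,0]'&& python3 -m inch '[0,0,-0.04,0,0,0,0,0]'; done | grep -v -e rot -e gap
```

```text
t: 15.02
tcp_pos: [0.4949, -0.2121, 0.1822]
force: [-1.8, 0.7, 9.2]
t: 15.28
tcp_pos: [0.495, -0.2121, 0.1822]
force: [-2.3, 2.2, 12.3]
```

```bash
for i in 1; do python3 -m inch '[0,0,-0.04,0,0,0,0,0]'&& python3 -m inch '[0,0,-0.04,0,0,0,0,0,0,0,0,0]'; done | grep -v -e rot -e gap
```

```text
t: 15.52
tcp_pos: [0.495, -0.2121, 0.1822]
force: [-2.6, 2.3, 14.0]
t: 15.9
tcp_pos: [0.4951, -0.2121, 0.1822]
force: [-3.9, 2.4, 16.1]
```

```bash
for i in 1; do python3 -m inch '[0,0,-0.02,0,0,0,0,0,0,0,0,0,0,0,0,0]'&& python3 -m inch '[0,0,0,0,0,0,0,0,0,0,0,0,0,0,0,0]'&& python3 -m inch '[0,0,0,0,0,0,0,0,0,0,0,0]'; done | grep -v -e rot
python3 - <<'E'
from station import manip, optics
import cv2
print(manip.sense()["force"])
p,d=optics.snapshot("wrist"); cv2.imwrite("pics/w5.png",p[:,:,::-1])
E
```

```text
t: 16.4
tcp_pos: [0.4951, -0.2121, 0.1822]
force: [-3.8, 2.5, 18.3]
finger_gap: 0.328
t: 16.9
tcp_pos: [0.495, -0.2121, 0.1822]
force: [-4.2, 1.9, 17.2]
finger_gap: 0.331
t: 17.27
tcp_pos: [0.4951, -0.2121, 0.1822]
force: [-3.8, 2.5, 17.4]
finger_gap: 0.328
[-3.8462447   2.51988925 17.38951809]
```

View pics/w5.png

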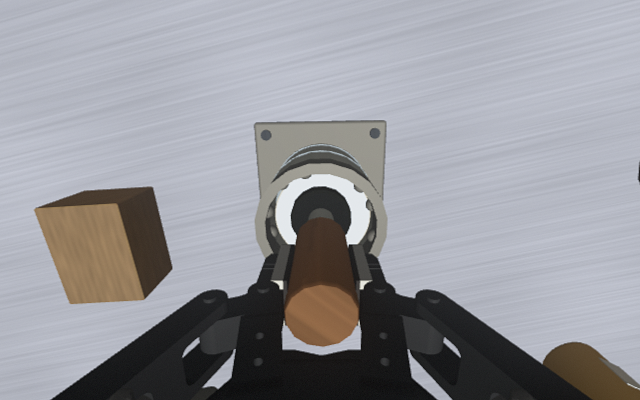

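The lid stopped rigidly (TCP z steady at 0.1822 while force grew) and was held at about 19–20 N net for over a second. Lifting off and checking the lid.

```bash
python3 -m inch '[0,0,0.1,0, 0,0,0.15,0, 0,0,0.3,0, 0,0,1,0, 0,0,2,0, 0,0,3,0, 0,0,1.5,0, 0.5,3,0,0, 0.8,5,0,0, 0.8,5,0,0, 0.3,1.5,0,0, 0,0,0,0, 0,0,0,0]'
python3 - <<'E'
from station import manip, optics
import cv2, numpy as np,json
s=manip.sense(); p,d=optics.snapshot("wrist"); print(s["t"],s["tcp_pos"],s["force"])
cv2.imwrite("pics/w6.png",p[:,:,::-1]); np.save("pics/w6.npy",d)
json.dump({k:list(s[k]) for k in("tcp_pos","tool_rot")},open("pics/w6.json","w"))
E
```

```text
t: 18.95
tcp_pos: [0.5188, -0.0682, 0.2598]
tool_rot: [0.115, 0.993, -0.0, 0.0]
force: [-0.1, 0.0, -2.7]
finger_gap: 0.326
18.95 [ 0.51884278 -0.06822543  0.25976151] [-0.07248866  0.0304115  -2.68129629]
```

View pics/w6.png

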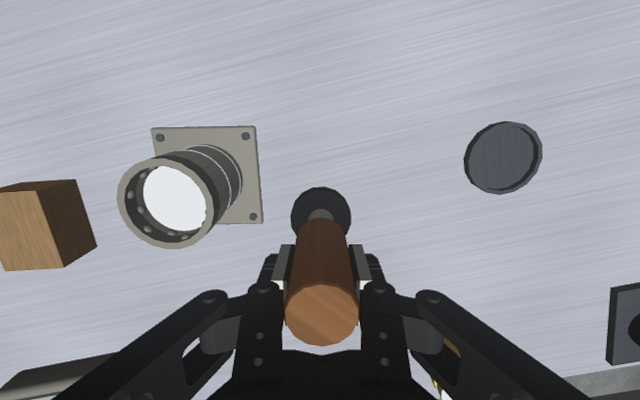

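Run:
```python
from station import optics
from h import *
import json,cv2
w=wristcm(optics.camera_model("wrist"),json.load(open("pics/w6.json")));d=np.load("pics/w6.npy")
for u,v in((155,185),(170,180),(175,197),(190,205),(195,220),(180,175)): print(u,v,atd(w,u,v,d[v,u]))
i=cv2.imread('pics/w6.png');g=cv2.cvtColor(i,cv2.COLOR_BGR2GRAY)
x,y,wd,h=455,115,100,90
_,b=cv2.threshold(g[y:y+h,x:x+wd],100,255,cv2.THRESH_BINARY_INV)
c=max(cv2.findContours(b,cv2.RETR_EXTERNAL,cv2.CHAIN_APPROX_NONE)[0],key=cv2.contourArea)
e=cv2.fitEllipse(c);u,v=e[0][0]+x,e[0][1]+y;print('dish',u,v,atz(w,u,v,.007))
cv2.imwrite('pics/w6c.png',np.hstack([cv2.resize(i[150:255,110:220],None,fx=4,fy=4,interpolation=cv2.INTER_CUBIC),cv2.resize(i[115:220,455:555],None,fx=3.5,fy=4)]))
```

```text
155 185 [ 0.47676499 -0.22951274  0.09553311]
170 180 [ 0.47529945 -0.21255893  0.09615457]
175 197 [ 0.49312917 -0.21463757  0.09563875]
190 205 [ 0.5045279  -0.20253865  0.0962998 ]
195 220 [ 0.52095548 -0.20293903  0.0971501 ]
180 175 [ 0.47280146 -0.20101987  0.09609396]
dish 502.55626678466797 157.12607955932617 [0.55423077 0.16007739 0.007     ]
```

View pics/w6c.png

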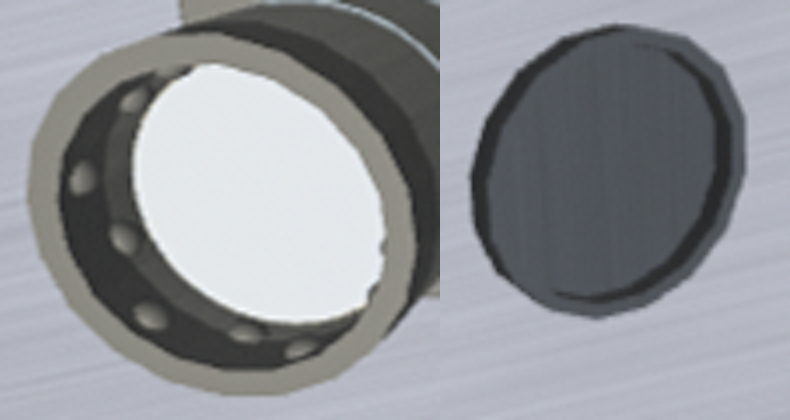

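The lid is level at z ≈ 0.096 (24 mm below the rim), below both rows of catches and uncracked. Dish centre is about (0.5555, 0.1597). Carrying the pusher back.

```bash
python3 -m inch '[0.5,3,0,0, 0.8,5,0,0, 0.8,5,0,0, 0.8,5,0,0, 0.5,3,0,0, 0.3,1.77,0,0, 0,0,0,0, 0,0,0,0, 0,0,-3,0, 0,0,-4,0, 0,0,-4,0, 0,0,-3,0, 0,0,-1,0, 0,0,0,0,0,0,0,0]'
python3 - <<'E'
from station import manip, optics
import cv2, numpy as np,json
s=manip.sense(); p,d=optics.snapshot("wrist"); print(s["t"],s["tcp_pos"],s["force"])
cv2.imwrite("pics/w7.png",p[:,:,::-1])
E
```

```text
t: 20.88
tcp_pos: [0.5569, 0.1604, 0.1112]
tool_rot: [0.114, 0.993, 0.0, 0.001]
force: [0.1, 0.8, -1.9]
finger_gap: 0.332
20.875 [0.55687155 0.16044274 0.11118779] [ 0.08574745  0.83936067 -1.87873198]
```

View pics/w7.png

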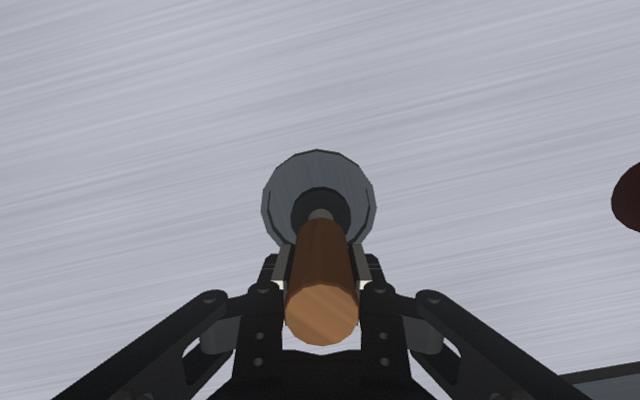

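The pusher's foot hangs inside the dish circle (dish spans columns 261–376, foot 291–351). I'll trim y by -0.1 cm and lower with feel.

```bash
for i in 1; do python3 -m inch '[-0.1,-0.1,-0.6,0, 0,0,-0.6,0, 0,0,-0.3,0, 0,0,0,0]' && python3 -m inch '[0,0,-0.1,0,0,0,-0.05,0]'&& python3 -m inch '[0,0,-0.05,0,0,0,-0.05,0]'&& python3 -m inch '[0,0,-0.05,0,0,0,0,0]'; done | grep -v rot
```

```text
t: 21.42
tcp_pos: [0.5544, 0.1597, 0.0944]
force: [0.2, 0.0, -1.9]
finger_gap: 0.331
t: 21.68
tcp_pos: [0.5548, 0.1597, 0.0933]
force: [0.1, -0.3, -2.1]
finger_gap: 0.327
t: 21.92
tcp_pos: [0.5548, 0.1597, 0.0923]
force: [-0.5, 0.1, -2.9]
finger_gap: 0.33
t: 22.18
tcp_pos: [0.5548, 0.1597, 0.092]
force: [-0.1, -1.2, 0.0]
finger_gap: 0.33
```

```bash
for i in 1; do python3 -m inch '[0,0,-0.03,0,0,0,0,0]' && python3 -m inch '[0,0,0,0,0,0,0,0,0,0,0,0,0,0,0,0,0,0,0,0]' 70; done
python3 - <<'E'
from station import manip, optics
import cv2
p,d=optics.snapshot("wrist"); cv2.imwrite("pics/w8.png",p[:,:,::-1])
E
```

```text
t: 22.42
tcp_pos: [0.5548, 0.1597, 0.092]
tool_rot: [0.114, 0.993, 0.0, 0.0]
force: [-1.5, 0.4, 3.4]
finger_gap: 0.333
t: 23.05
tcp_pos: [0.5548, 0.1597, 0.0915]
tool_rot: [0.114, 0.993, -0.0, -0.0]
force: [-0.5, 0.2, -0.3]
finger_gap: 0.698
```

View pics/w8.png

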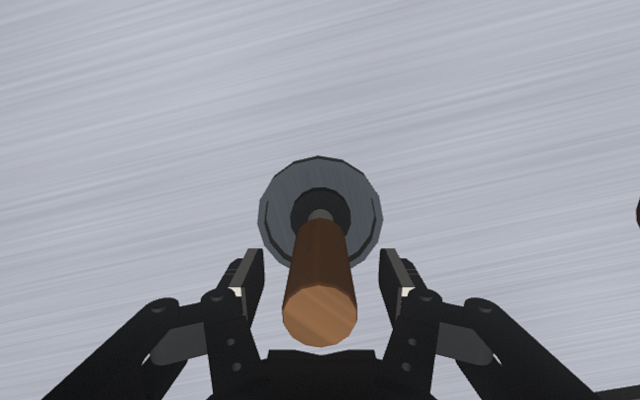

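Released; the pusher stands free in the dish with both pads clear. Rising straight up, then checking.

```bash
python3 -m inch '[0,0,1,0, 0,0,3,0, 0,0,4,0, 0,0,4,0, 0,0,3,0, 0,0,2,0, -2,4,1,0, -3,6,0,0, -3,6,0,0, -1,3,0,0, 0,0,0,0, 0,0,0,0,0,0,0,0,0,0,0,0]' 100
python3 - <<'E'
from station import manip, optics
import cv2, numpy as np
for n in("wrist","scene","top"):
    p,d=optics.snapshot(n); cv2.imwrite(f"pics/{n}9.png",p[:,:,::-1]); np.save(f"pics/{n}9.npy",d)
s=cv2.imread('pics/scene9.png')
f=lambda i,x,y,w,h:cv2.resize(i[y:y+h,x:x+w],(390,300),interpolation=cv2.INTER_CUBIC)
t=cv2.imread('pics/top9.png')
cv2.imwrite('pics/c9.png',cv2.convertScaleAbs(np.vstack([np.hstack([f(s,330,205,91,70),f(s,265,125,91,70)]),np.hstack([f(t,225,185,78,60),f(t,370,208,78,60)])]),alpha=1.5))
E
```

```text
t: 24.85
tcp_pos: [0.4694, 0.3405, 0.2715]
tool_rot: [0.115, 0.993, -0.0, -0.0]
force: [-0.2, 0.9, -0.1]
finger_gap: 1.001
```

View pics/c9.png

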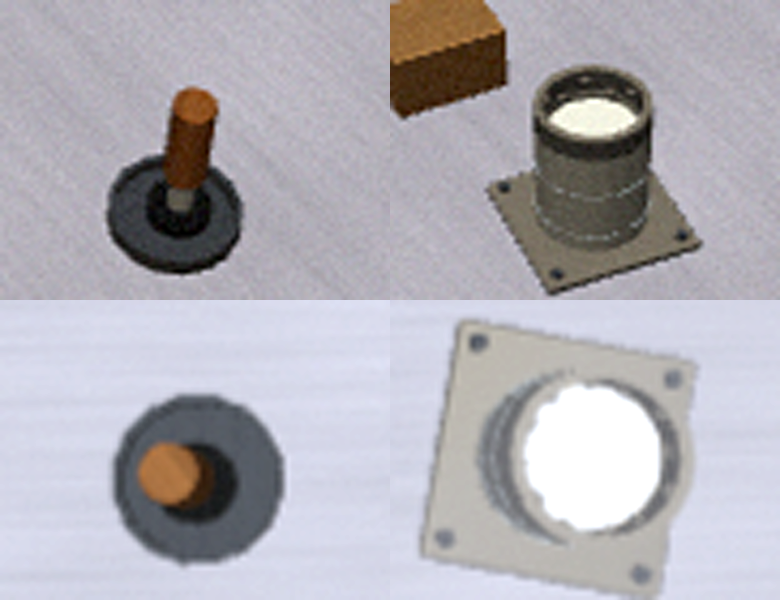

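View pics/scene9.png

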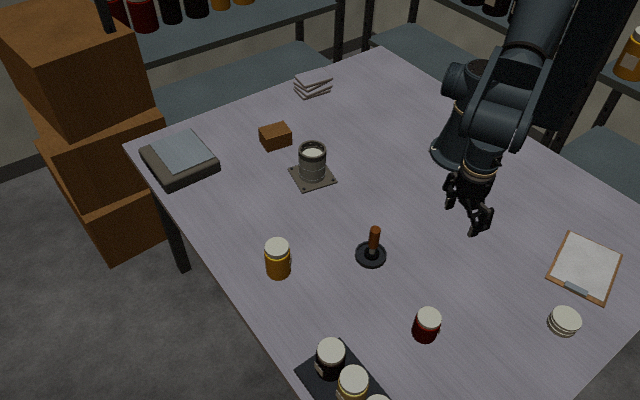

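The pusher stands upright in its dish at (373,245). The lid sits deep and level in the neck at (313,155). The jars at (278,258) and (427,325) and the carton at (275,136) have not moved, and the gripper touches nothing. Handing in.

```bash
python3 -c "
from station import job,manip
print(job.sign_off(), manip.sense()['t'])"
```

```text
the job is handed in; nothing more can be done
the job is handed in; nothing more can be done
```

The lid is pressed fully home and the pusher is standing upright back in its dish. I handed the job in shortly after t ≈ 25 s; sign-off gives no verdict.

- **Pressing:** The lid slipped past the catches at about 4 N. It snapped past the ring with an 11 N reading at TCP z ≈ 0.194, slightly over the 5–10 N given. It stopped hard on the seat at 0.182, about 12 mm lower. There I held it at about 19–20 N net (peak reading about 20 N) for roughly 1.3 s.
- **Lid check:** Depth after lifting shows the lid level, with its top at z ≈ 0.096, about 24 mm below the rim. That is at the shallow end of the 24–37 mm range. Foot contact put it about 1 mm deeper. No crack was visible.
- **Pusher and bystanders:** The last views show the pusher near the dish's centre, the gripper open and clear, and the jars and carton unmoved.
- **Disagreements:** The camera views differed by 2–5 mm on the lid's x position and by about 2 mm on the dish's. I used values in between and corrected them with the wrist view. The wrist camera also placed the pusher about 3 mm lower in the hand than the felt contact did, so I relied on the contact.

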